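# Release a laptop's battery pack with a pin through the base

### The job

The laptop lies base up in the repair cradle and its battery pack is held in the side bay by a spring catch inside. Take the yellow release pin from the tool stand and push the catch down through the small orange-rimmed hole until the pack springs out, feeling for the catch and for the end of its travel: it breaks at more than 18 N, and the base cracks at more than 30 N. Put the pin back in the stand, draw the pack right out of its bay and lay it flat on the blue mat close beside the bay's mouth, and leave everything else where it is.

Things in the scene. Friction and masses are not known exactly. Their poses are not given: they have to be found in the camera images.
- laptop: Dark grey closed laptop, 240 (x) x 330 (y) x 44 mm, lying base up in an aluminium cradle on the blue mat; it is held fast. Origin at the centre of the cradle's underside, on the mat's top (3 mm above the table); z up. The base's outer face, now on top, is at z = 44 mm. The battery bay runs along y near the -x edge and opens in the -y side face, at y = -165 mm.
- hole (a point): Centre of the release hole, 9 mm across, level with the base's face, in an orange square insert; it goes straight down through a 4 mm wall. The catch's flat pad lies 11 to 21 mm below it; how deep differs by machine and is not measured. It yields to a spring (2 N at first, 4 to 6 N near the end), frees the pack within 4.5 mm and meets a solid stop about 5 mm below where first touched.
- bay_mouth (a point): Centre of the bay's opening in the laptop's -y side face; axes as the laptop's. The bay is 57 mm wide, 22 mm high and 133 mm deep, its floor 18 mm above the mat. The pack slides out towards -y. Once freed, a damped spring pushes it out; keep the catch down for about half a second.
- pin_mid (a point): Release pin, upright in the stand at the start: white 6 mm shank with round tip, 46 mm long, under a yellow handle 14 mm across and 80 mm long. Overall 126 mm, 40 g. This point is on its axis in the handle, 91 mm above the tip; z runs from tip to handle.
- pin_tip (a point): The tip of the pin's shank, on its axis.
- pack_mid (a point): Battery pack, 55 (x) x 150 (y) x 20 mm, about 0.3 kg, black with a yellow-green end cap. This point is its centre; axes as the laptop's while in the bay. Latched, it stands 22 mm out of the bay; freed, it springs 16 to 20 mm further out. It then slides with 1 to 3 N; as it leaves the bay its underside is 18 mm above the mat.
- pack_cap (a point): Centre of the pack's grip, at half its height, 13 mm from its outer (-y) end; 55 mm wide across x, 10 mm from here to its top.
- stand: Black tool stand, a fixed block 150 (x) x 46 (y) x 50 mm with four upright through holes of 9 mm in a row along its x, at -54, -18, 18 and 54 mm. Origin at the centre of its underside, on the table. The pin and two drivers stand in three of the holes in any order, handle resting on the top, tip 4 mm above the table. Any free hole will do for the pin.
- driver_red: Screwdriver with red handle, same size as the pin, upright in the stand; leave it. Origin at its tip.
- driver_blue: Screwdriver with blue handle, same size as the pin, upright in the stand; leave it. Origin at its tip.
- screw_dish: Steel screw dish, 84 mm across, 22 mm high, on the mat; leave it. Origin under its centre.
- drive: Bare 2.5 inch drive, 70 x 100 x 9.5 mm, lying on the table; leave it. Origin under its centre.
- cleaner: Clear bottle with blue cap, 56 mm across, 130 mm high, on the table; leave it. Origin under its centre.
- pry_bar: Flat steel pry bar, 22 x 178 x 5 mm, lying on the mat near the robot; leave it. Origin under its blade.
- ram_stick: Green memory module, 30 x 68 x 4 mm, lying on the mat; leave it. Origin under its centre.
Mind the look-alikes: they are no part of the job. Of the things that look like the stand, the larger one is meant.

How it is judged:
By the outcome, as a careful person would: the job done as asked, in the order asked, and still so for the second after the job is handed in, with the robot touching nothing.
It also fails if it takes over 64 s, if anything falls off the work surface, if the arm or the gripper's body presses on something with over 40 N, if the wrist force passes 120 N, or if a joint passes its speed limit or range.

### The arm

A 6-joint arm with a two-finger parallel gripper is mounted at the origin on the work surface. World frame = base frame: x ahead of the robot, y to its left, z up, the work surface at z = 0. Lengths are in m, angles in rad, forces in N, time in s.
With the tool pointing down it reaches from about 0.325 to 0.9 m from the base axis. Payload 6.1 kg.
Tool frame: the origin (TCP) lies midway between the tips of the shut fingers; the grasp point (between the pads) lies 19 mm behind it; z points along the fingers, y is the line along which they close (so a half turn about z gives the same grasp; the last joint's range is limited). The gripper opens to 85 mm and grips with 20 to 120 N. Pads are 22 mm wide; open, the fingers measure 114 mm over their backs; the gripper's body (76 mm by 85 mm) begins 54 mm behind the grasp point. The pads swing forward as they close: fully open they stand 13 mm farther back than shut.
Start: joints at [1.168, 0.22, 1.526, -0, 1.395, -0.126], TCP at [0.171, 0.601, 0.231] pointing down, gripper open.
Joint ranges: [-2.98, 2.98], [-0.91, 2.08], [0.09, 2.57], [-1.24, 4.39], [0.2, 2.65], [-2.68, 2.68]. Speed limits (rad/s): [2.57, 2.57, 3.01, 3.14, 3.14, 3.14].

### API

Orientations are given as [roll, pitch, yaw] about the fixed x, y, z axes, in that order (R = Rz(yaw) Ry(pitch) Rx(roll)).
In Python, from plant import movep, move_l, set_joints, gripper_to, hold, inverse_kinematics, observe, get_image, get_calibration, Unreachable, job_done gives the robot as it stands. Calls block until the motion is done:
- movep(position, orientation): joint-space move of the TCP to a pose.
- move_l(position, feed=0.15, rotation=None, max_force=None): straight line of the TCP; rotation=None keeps the orientation; feed is the mean speed in m/s. With max_force (N) it stops when the force on the tool has changed by that much, and returns True; else False.
- set_joints(angles): joint-space move.
- gripper_to(opening, f_grip=None): finger opening in m; f_grip is the grip in N (None keeps the last); returns when the fingers have stopped.
- hold(seconds).
- inverse_kinematics(position, orientation): joint angles nearest the present ones, or None.
- observe(): the state.
- get_image(name): name is "side" or "top"; returns (picture, depth): 400x640x3 uint8, red, green, blue; 400x640 float32, m along the optical axis (not along the pixel's ray), 0 where there is no reading.
- get_calibration(name): a dict with "intrinsics" (3x3 intrinsics, pixels), "world_from_camera" (4x4, takes a point from camera to world coordinates). Camera axes: x right, y down, z forward; pixel columns grow to the right and rows downward; lengths in m; the calibration is good to about 2 mm. A picture is of the moment at which its call begins. get_calibration takes no time and is no camera call.
A pose or a line that the arm cannot do raises Unreachable and nothing moves.
- job_done(): hands the job in; it is judged then, once.
The state is a dict: "time_s": time; "q": joint angles; "joint_velocities": joint speeds; "joint_torque": joint torques, N m; "eef_pos": TCP position; "tcp_rot": TCP orientation; "ft_force": force on the tool from outside, world axes, zero at the start; "torque": the same for the moment, N m; "opening": finger opening in m; "grasp_force": force on a finger pad.
Only numpy, scipy, OpenCV 4.12 (cv2) and the standard library are available. Lean on these libraries where they do the work, as an engineer would, in place of code of your own. Each camera call takes 0.05 s, during which the arm holds its last target. There are 200 camera calls.

## Working session

There is one attempt and no reset: what is moved stays moved. The work goes in short steps, each a Python script; the robot and the scene stay as the last script left them, time stands still between calls to the robot, and variables do not carry over. Pictures are saved under pics/ and viewed, at most 10 in all, crops included, and the job is handed in when it is done.

```bash
mkdir -p pics; cat > h.py <<'E'
import numpy as np, cv2
from plant import *
def snap(n, tag):
    im,d=get_image(n); cv2.imwrite(f'pics/{tag}.png',im[:,:,::-1]); np.save(f'pics/{tag}.npy',d); np.save(f'pics/{tag}_im.npy',im); return im,d
def pts(n,d):
    c=get_calibration(n);K=c['intrinsics'];T=np.array(c['world_from_camera'])
    v,u=np.mgrid[:d.shape[0],:d.shape[1]]
    P=np.stack([(u-K[0][2])/K[0][0]*d,(v-K[1][2])/K[1][1]*d,d],-1)
    W=P@T[:3,:3].T+T[:3,3]; W[d==0]=np.nan; return W
E
python3 - <<'E'
from h import *
for n in('top','side'): snap(n,n+'1'); print(get_calibration(n))
o=observe();print(o)
E
```

```text
{'intrinsics': array([[451.98186665,   0.        , 322.00008536],
       [  0.        , 451.98186665, 198.99263877],
       [  0.        ,   0.        ,   1.        ]]), 'world_from_camera': array([[-0.08820755, -0.97525468,  0.20272578,  0.18955207],
       [-0.99609843,  0.08691468, -0.01528892,  0.04674422],
       [-0.00270925, -0.20328343, -0.97911619,  1.46475658],
       [ 0.        ,  0.        ,  0.        ,  1.        ]])}
{'intrinsics': array([[415.80685596,   0.        , 316.82099628],
       [  0.        , 415.80685596, 197.4184758 ],
       [  0.        ,   0.        ,   1.        ]]), 'world_from_camera': array([[-0.98298971, -0.10303499,  0.15203624,  0.31729635],
       [-0.18296179,  0.62151241, -0.76173966,  0.82558227],
       [-0.01600657, -0.77659907, -0.62979177,  0.73162142],
       [ 0.        ,  0.        ,  0.        ,  1.        ]])}
{'time_s': 0.1, 'q': array([ 1.16788736e+00,  2.21173028e-01,  1.52753372e+00, -2.06342550e-05,
        1.39468370e+00, -1.26074124e-01]), 'joint_velocities': array([ 0.00034005, -0.00224458, -0.00221859, -0.00068083,  0.00069681,
        0.00075353]), 'joint_torque': array([ 6.95609015e-04, -4.98240674e+01, -3.90551805e+01, -1.55220637e-04,
        5.64594608e-03,  6.46137028e-05]), 'eef_pos': array([0.17059413, 0.60068679, 0.23027307]), 'tcp_rot': array([-3.13980657e+00, -2.05908373e-04,  2.86476126e+00]), 'ft_force': array([0.48109262, 0.30287774, 1.06587141]), 'torque': array([-0.01889227,  0.05211615, -0.0112052 ]), 'grasp_force': 0.0, 'opening': 0.08554571159879888}
```

View pics/top1.png

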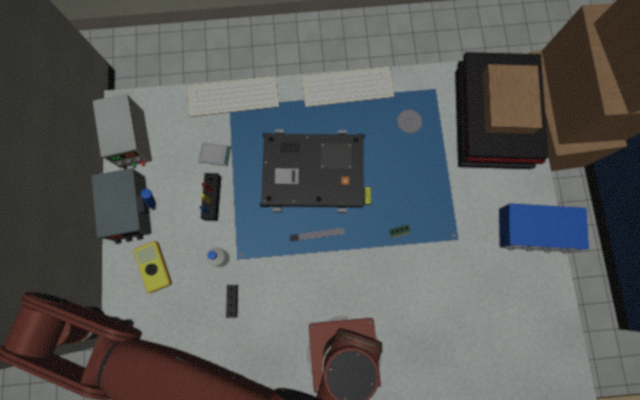

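View pics/side1.png

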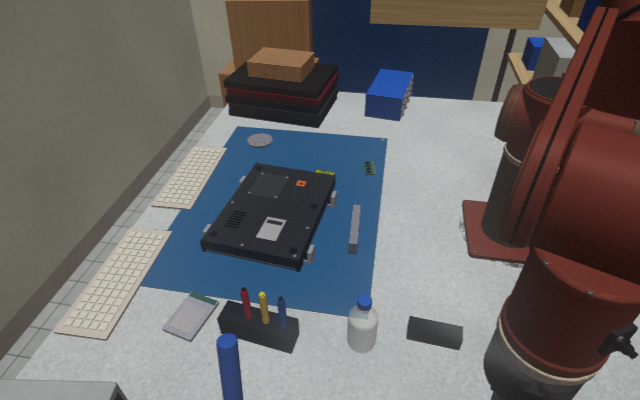

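The top view shows the laptop at px (262–365, 133–207), with the orange insert at (346,181) and the pack cap at (368,195). There are two stand candidates: the block at (210,197) holding red, yellow and blue handles, and an empty, smaller block at (232,301). The first is larger and holds the tools, so it is the one meant. I'll confirm with one enlarged crop and measure.

```bash
python3 - <<'E'
from h import *
im=np.load('pics/top1_im.npy')[:,:,::-1]; s=np.load('pics/side1_im.npy')[:,:,::-1]
r=lambda a:cv2.resize(a,(400,300),interpolation=cv2.INTER_CUBIC)
cv2.imwrite('pics/c1.png',np.vstack([np.hstack([r(im[165:225,170:250]),r(im[160:220,310:390])]),np.hstack([r(s[270:360,210:330]),r(s[150:225,270:370])])]))
W=pts('top',np.load('pics/top1.npy'));S=pts('side',np.load('pics/side1.npy'))
def rep(nm,W,im,hsv,box):
    u0,u1,v0,v1=box;h=cv2.cvtColor(np.ascontiguousarray(im),cv2.COLOR_BGR2HSV)
    m=np.zeros(im.shape[:2],bool);m[v0:v1,u0:u1]=cv2.inRange(h,*map(np.array,hsv))[v0:v1,u0:u1]>0
    p=W[m];vv,uu=np.where(m)
    print(nm,m.sum(),'px',uu.mean(),vv.mean(),'med',np.nanmedian(p,0).round(4),'min',np.nanmin(p,0).round(4),'max',np.nanmax(p,0).round(4))
Y=((20,100,90),(35,255,255));O=((5,140,120),(18,255,255));G=((24,100,90),(45,255,255));R=((0,120,50),(6,255,255));B=((105,120,50),(125,255,255))
rep('pinT',W,im,Y,(195,225,170,225));rep('pinS',S,s,Y,(250,280,285,330))
rep('redT',W,im,R,(195,225,170,225));rep('redS',S,s,R,(235,255,285,325))
rep('bluT',W,im,B,(195,222,170,225));rep('bluS',S,s,B,(275,290,290,335))
rep('holeT',W,im,O,(335,357,170,192));rep('holeS',S,s,O,(285,315,170,195))
rep('capT',W,im,G,(355,380,180,210));rep('capS',S,s,G,(305,345,160,180))
# laptop top face: points z 0.042..0.052
for nm,X in(('T',W),('S',S)):
    q=X[...,2]; cx=np.nanmedian(X[165:190,300:340].reshape(-1,3),0) if nm=='T' else None
    m=(q>.041)&(q<.053)&(X[...,0]>.4)&(X[...,0]<.78)&(X[...,1]>-.2)&(X[...,1]<.26)
    m=cv2.morphologyEx(m.astype(np.uint8),cv2.MORPH_OPEN,np.ones((5,5)))>0
    print(nm,m.sum(),'rect',cv2.minAreaRect(X[m][:,:2].astype(np.float32)),'z',np.median(X[m][:,2]))
    m=(q>.044)&(q<.056)&(X[...,0]>.4)&(X[...,0]<.75)&(X[...,1]>.26)&(X[...,1]<.5)
    print(nm,'stand',m.sum(),cv2.minAreaRect(X[m][:,:2].astype(np.float32)),np.median(X[m],0))
E
```

```text
pinT 12 px 202.5 195.5 med [0.5091 0.3851 0.1307] min [0.5043 0.3799 0.1253] max [0.5137 0.3905 0.1324]
pinS 200 px 263.59 307.425 med [0.5075 0.3899 0.0991] min [0.5032 0.3805 0.0503] max [0.5142 0.3935 0.1346]
redT 17 px 205.7058823529412 186.0 med [0.542  0.3795 0.1163] min [0.5409 0.3745 0.0459] max [0.5529 0.3972 0.1341]<stdin>:10: RuntimeWarning: Mean of empty slice.
  ret = ret.dtype.type(ret / rcount)
  return np.nanmean(a, axis, out=out, keepdims=keepdims)
Traceback (most recent call last):
ValueError: zero-size array to reduction operation fmin which has no identity
```

View pics/c1.png

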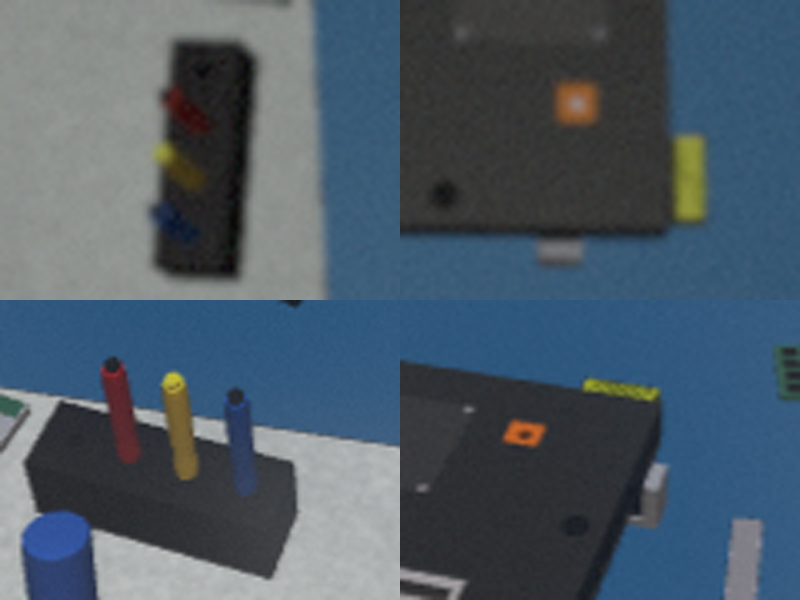

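The crop confirms it. The larger stand holds red, yellow (the pin, middle) and blue, and the free hole is at the +x end. The orange insert and the yellow-green cap are clear. Next are the remaining numbers.

```bash
python3 - <<'E' 2>&1 | grep -v Warn
from h import *
im=np.load('pics/top1_im.npy')[:,:,::-1]; s=np.load('pics/side1_im.npy')[:,:,::-1]
W=pts('top',np.load('pics/top1.npy'));S=pts('side',np.load('pics/side1.npy'))
def rep(nm,W,im,hsv,box):
    u0,u1,v0,v1=box;h=cv2.cvtColor(np.ascontiguousarray(im),cv2.COLOR_BGR2HSV)
    m=np.zeros(im.shape[:2],bool);m[v0:v1,u0:u1]=cv2.inRange(h,*map(np.array,hsv))[v0:v1,u0:u1]>0
    p=W[m];vv,uu=np.where(m)
    if len(p): print(nm,m.sum(),'px',uu.mean(),vv.mean(),'mean',np.nanmean(p,0).round(4),'min',np.nanmin(p,0).round(4),'max',np.nanmax(p,0).round(4))
O=((3,140,100),(18,255,255));G=((22,100,90),(45,255,255));B=((105,120,40),(125,255,255))
rep('bluS',S,s,B,(275,290,297,330))
rep('holeT',W,im,O,(335,357,170,192));rep('holeS',S,s,O,(285,315,170,195))
rep('capT',W,im,G,(355,380,180,210));rep('capS',S,s,G,(305,345,160,180))
for nm,X in(('T',W),('S',S)):
    q=X[...,2]
    m=(q>.040)&(q<.054)&(X[...,0]>.4)&(X[...,0]<.78)&(X[...,1]>-.2)&(X[...,1]<.26)
    m=cv2.morphologyEx(m.astype(np.uint8),cv2.MORPH_OPEN,np.ones((3,3)))
    n,l,st,_=cv2.connectedComponentsWithStats(m); m=l==1+st[1:,4].argmax()
    r=cv2.minAreaRect(X[m][:,:2].astype(np.float32)); print(nm,m.sum(),'rect',r,'z',np.median(X[m][:,2]));print(cv2.boxPoints(r).round(4).tolist())
    m=(q>.044)&(q<.056)&(X[...,0]>.4)&(X[...,0]<.75)&(X[...,1]>.3)&(X[...,1]<.5)
    m=cv2.morphologyEx(m.astype(np.uint8),cv2.MORPH_OPEN,np.ones((3,3)))>0
    print(nm,'stand',m.sum(),cv2.minAreaRect(X[m][:,:2].astype(np.float32)))
# pin axis by slices in side
h=cv2.cvtColor(np.ascontiguousarray(s),cv2.COLOR_BGR2HSV);m=cv2.inRange(h,(20,100,90),(35,255,255))>0;m[:,:250]=0;m[:,280:]=0;m[:280]=0;m[335:]=0
p=S[m]
for a in np.arange(.05,.14,.02):
    k=p[(p[:,2]>a)&(p[:,2]<a+.02)]; print(a,len(k),k.mean(0).round(4),np.ptp(k[:,0]).round(4))
E
```

```text
bluS 177 px 282.225988700565 305.24858757062145 mean [0.4819 0.3593 0.0715] min [ 4.673e-01  2.876e-01 -1.000e-04] max [0.52   0.3975 0.1335]
holeT 35 px 345.1142857142857 179.8 mean [ 0.5397 -0.0554  0.0464] min [ 0.5279 -0.0658  0.0408] max [ 0.5501 -0.0446  0.053 ]
holeS 49 px 300.44897959183675 182.87755102040816 mean [ 0.5383 -0.0576  0.0466] min [ 0.526  -0.0714  0.0319] max [ 0.5498 -0.0437  0.0498]
capT 89 px 367.30337078651684 195.7191011235955 mean [ 0.4823 -0.1219  0.0403] min [ 0.4577 -0.1315  0.0313] max [ 0.5092 -0.1123  0.0509]
capS 54 px 324.7037037037037 171.94444444444446 mean [ 0.4828 -0.1256  0.0419] min [ 0.4558 -0.1336  0.0388] max [ 0.5092 -0.1138  0.0447]
T 6881 rect ((0.5883592367172241, 0.04542240500450134), (0.33775243163108826, 0.24377815425395966), 84.79104614257812) z 0.04608272148899717
[[0.45159998536109924, -0.11169999837875366], [0.6944000124931335, -0.13379999995231628], [0.7250999808311462, 0.20250000059604645], [0.4823000133037567, 0.22470000386238098]]
T stand 409 ((0.5301779508590698, 0.3822905123233795), (0.04770622402429581, 0.1490015983581543), 82.15631866455078)
S 8226 rect ((0.5858901739120483, 0.03561002016067505), (0.35874414443969727, 0.24542279541492462), 84.46232604980469) z 0.04713184896836631
[[0.446399986743927, -0.13109999895095825], [0.6906999945640564, -0.15479999780654907], [0.7253000140190125, 0.20229999721050262], [0.4810999929904938, 0.22599999606609344]]
S stand 1453 ((0.5279446840286255, 0.38317063450813293), (0.04895453527569771, 0.150994211435318), 82.56031799316406)
0.05 41 [0.5078 0.3898 0.061 ] 0.011
0.07 38 [0.5076 0.3898 0.0804] 0.01
0.09000000000000001 44 [0.5073 0.39   0.0997] 0.0098
0.11000000000000001 55 [0.5076 0.3892 0.1212] 0.01
0.13 22 [0.5098 0.3862 0.1325] 0.0073
```

Held against the sizes given:

| Item | Measured |
|---|---|
| Laptop | centre about (0.588, 0.045), 0.244 × 0.338 m, yaw about −5.2°, top z 0.047 |
| Stand | 0.048 × 0.150 m, yaw about −7.7° |
| Pin axis | (0.510, 0.385), which matches the stand's −18 mm hole |
| Hole | about (0.539, −0.056) |

These fit, so I'll grasp the pin.

```bash
python3 - <<'E'
from h import *
o=[np.pi,0,3.007]
movep([.5103,.3853,.16],o); gripper_to(.05)
move_l([.5103,.3853,.076],feed=.12,max_force=8)
print(observe()['eef_pos']); gripper_to(0,60)
s=observe();print(s['opening'],s['grasp_force'],s['ft_force'])
print(move_l([.5103,.3853,.18],feed=.12)); 
s=observe();print(s['opening'],s['eef_pos'],s['time_s'])
# to near hole, tip ~20 mm above base: tip z = tcp.z+.019-.091
movep([.539,-.0565,.047+.02+.072+.06],[np.pi,0,np.pi-.0]); move_l([.539,-.0565,.139],feed=.12); hold(.3)
s=observe();print(s['eef_pos'],s['tcp_rot'],s['ft_force'],s['time_s'])
ims=[];ds=[]
for i in range(8):
    a,d=get_image('side');ims.append(a);ds.append(d)
ds=np.array(ds);ds[ds==0]=np.nan
np.save('pics/s2_im.npy',np.mean(ims,0));np.save('pics/s2.npy',np.nanmedian(ds,0))
a=np.mean(ims,0).astype(np.uint8)[:,:,::-1]; cv2.imwrite('pics/s2.png',cv2.resize(a[110:210,240:360],(720,600),interpolation=cv2.INTER_CUBIC))
t,d=snap('top','t2')
E
```

```text
[0.5109434  0.38563977 0.07684462]
0.012572537340596629 58.334850668907166 [ 0.12582414 -1.08889855  4.51233391]
False
0.012324333643569645 [0.50963653 0.38491237 0.17875635] 4.3417
[ 0.53952034 -0.05666022  0.13983737] [-3.14120492e+00  1.43594838e-03  3.14158729e+00] [-0.41860185 -0.50626505 -0.93091274] 6.9167
```

View pics/s2.png

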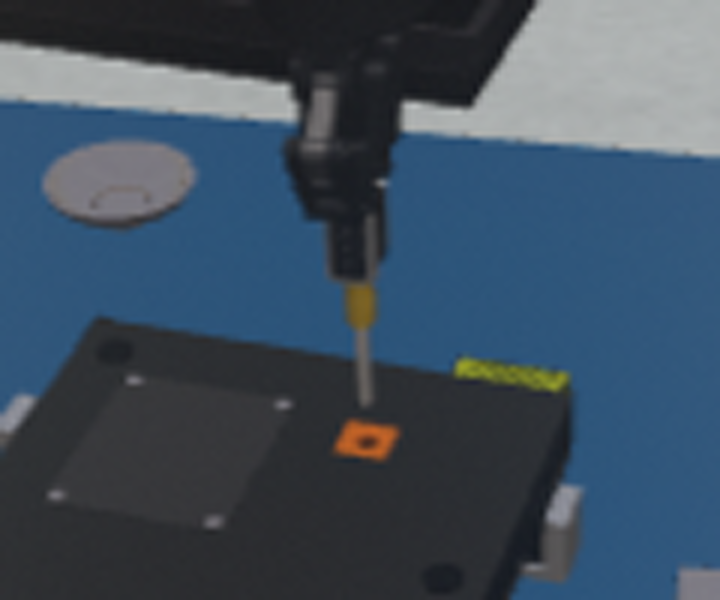

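The pin is held. Its tip is at about px (301.0, 177.2) and the hole at (301.2, 183.5) in the full image, with the pin upright over it. Now the subpixel comparison.

```bash
python3 - <<'E'
from h import *
a=np.load('pics/s2_im.npy').astype(np.float32);d=np.load('pics/s2.npy')
c=get_calibration('side');K=c['intrinsics'];T=c['world_from_camera']
def ray(u,v,z):
    r=T[:3,:3]@np.linalg.inv(K)@[u,v,1]; return (T[:3,3]+r*(z-T[2,3])/r[2]).round(4)
def proj(p):
    q=K@(T[:3,:3].T@(np.array(p)-T[:3,3]));return (q[:2]/q[2]).round(2)
F=8;u0,v0=288,140
crop=cv2.resize(a[v0:200,u0:318],None,fx=F,fy=F,interpolation=cv2.INTER_CUBIC)
px=lambda u,v:((u+.5)/F-.5+u0,(v+.5)/F-.5+v0)
h=cv2.cvtColor(np.clip(crop,0,255).astype(np.uint8),cv2.COLOR_RGB2HSV)
m=cv2.inRange(h,(3,140,90),(16,255,255));m[:int((178-v0)*F)]=0
cs=max(cv2.findContours(m,cv2.RETR_EXTERNAL,cv2.CHAIN_APPROX_NONE)[0],key=cv2.contourArea)
hull=cv2.convexHull(cs);M=cv2.moments(hull);hc=px(M['m10']/M['m00'],M['m01']/M['m00'])
q=cv2.approxPolyDP(hull,12,True)[:,0]
W=np.array([ray(*px(*p),.047) for p in q]);print('hole px',hc,'world',ray(*hc,.047));print(W.tolist())
# bright shank columns relative to dark laptop
g=a.mean(2)
for v in range(164,180):
    r=g[v,292:310]; b=np.median(r); w=np.clip(r-b-8,0,None); print(v,round(float((w*np.arange(292,310)).sum()/max(w.sum(),1e-6)),2),r.max().round(),b.round(), end=' | ')
print()
for z in(.062,.065,.068,.071,.08,.09,.1): print(z,proj([.5395,-.0567,z]))
X=pts('side',d)
y=cv2.cvtColor(a.astype(np.uint8),cv2.COLOR_RGB2HSV);my=cv2.inRange(y,(18,120,60),(35,255,255))>0;my[:150]=0;my[170:]=0;my[:,:290]=0;my[:,312:]=0
print('handle',my.sum(),np.nanmean(X[my],0),np.nanmin(X[my],0)[2]);print('shank',[X[v,301-(177-v)//8].round(4).tolist() for v in range(168,178)])
print('base z',np.nanmedian(X[186:196,285:300].reshape(-1,3),0))
t=cv2.imread('pics/t2.png');h=cv2.cvtColor(t,cv2.COLOR_BGR2HSV);mm=cv2.inRange(h,(3,140,80),(18,255,255))[165:195,330:360];print('top orange px',(mm>0).sum())
E
```

```text
hole px (300.58248856707314, 182.85592606707317) world [ 0.538  -0.0574  0.047 ]
[[0.55, -0.0672, 0.047], [0.5245, -0.0627, 0.047], [0.5279, -0.0444, 0.047], [0.5457, -0.0449, 0.047]]
164 0.0 90.0 83.0 | 165 299.83 102.0 84.0 | 166 299.83 102.0 83.0 | 167 299.84 103.0 83.0 | 168 299.83 102.0 83.0 | 169 300.0 100.0 82.0 | 170 303.83 98.0 66.0 | 171 300.81 97.0 48.0 | 172 300.17 97.0 47.0 | 173 300.26 94.0 47.0 | 174 300.4 93.0 47.0 | 175 300.45 93.0 47.0 | 176 300.54 91.0 47.0 | 177 300.37 74.0 47.0 | 178 0.0 48.0 47.0 | 179 0.0 52.0 47.0 | 
0.062 [299.75 178.53]
0.065 [299.71 177.64]
0.068 [299.66 176.74]
0.071 [299.61 175.85]
0.08 [299.47 173.13]
0.09 [299.32 170.09]
0.1 [299.15 167.  ]
handle 24 [ 0.53632222 -0.0522386   0.12389864] 0.11350115428204477
shank [[0.5369, -0.0548, 0.0984], [0.5372, -0.0557, 0.0945], [0.5496, -0.1165, 0.0473], [0.5418, -0.0842, 0.0675], [0.5356, -0.0585, 0.0829], [0.5355, -0.0577, 0.0802], [0.5354, -0.0569, 0.0775], [0.5355, -0.0567, 0.0743], [0.5356, -0.0565, 0.0711], [0.542, -0.0818, 0.0487]]
base z [ 0.55354417 -0.02066628  0.04701209]
top orange px 54
```

The pin and hole agree to within about 1 mm in x and y. I'll descend gently and search around if it touches the base.

```bash
python3 - <<'E'
from h import *
c=np.array([.5398,-.0570]); 
offs=[(0,0)]+[(r*np.cos(t),r*np.sin(t)) for r,n in((1.3,6),(2.4,8)) for t in np.arange(n)*2*np.pi/n+np.pi/2]
move_l([*c,.126],feed=.05);hold(.2)
for o in offs:
    p=c+np.array(o)/1000; move_l([*p,.123],feed=.04); hold(.1); f0=observe()['ft_force']
    hit=move_l([*p,.1145],feed=.02,max_force=2.5); s=observe()
    print(np.round(o,1),hit,s['eef_pos'].round(4),(s['ft_force']-f0).round(2),round(s['time_s'],2))
    if not hit: break
    move_l([*s['eef_pos'][:2],.123],feed=.05)
E
```

```text
[0 0] False [ 0.5397 -0.057   0.1143] [ 0.66  0.76 -0.45] 8.9
```

```bash
python3 - <<'E'
from h import *
x,y=.5398,-.057
hold(.2); f0=np.mean([(hold(.02),observe()['ft_force'])[1] for _ in range(5)],0)
hit=move_l([x,y,.0965],feed=.012,max_force=1.6); s=observe(); z0=s['eef_pos'][2]
print(hit,z0,(s['ft_force']-f0).round(2),s['time_s'])
z=z0
if hit:
  for k in range(16):
    z-=.0004; h=move_l([x,y,z],feed=.012,max_force=5); s=observe(); f=s['ft_force']-f0
    print(k,h,round((z0-s['eef_pos'][2])*1000,2),f.round(2))
    if h or np.linalg.norm(f)>8: break
  hold(.7); s=observe();print((s['ft_force']-f0).round(2),s['eef_pos'],s['time_s'])
E
```

```text
True 0.10417645155739762 [ 1.38 -0.38  3.5 ] 10.075
0 False 0.11 [-0.99 -0.46  4.58]
1 False 0.57 [0.37 0.05 4.52]
2 False 0.95 [1.28 0.7  5.81]
3 False 1.42 [ 1.44 -0.17  5.58]
4 False 1.81 [ 1.07 -0.05  5.81]
5 False 2.12 [0.57 1.13 5.94]
6 False 2.55 [1.59 0.68 5.44]
7 False 3.14 [1.64 0.75 5.43]
8 False 3.53 [2.61 0.28 5.6 ]
9 False 3.85 [2.05 0.67 6.34]
10 False 4.14 [1.05 1.42 6.46]
11 False 4.2 [0.7  1.33 8.96]
[0.62 1.49 7.49] [ 0.54021706 -0.05699277  0.09995401] 13.775
```

I felt the catch at about 15 mm depth and the end stop at about 9 N, then held it. Checking whether the pack is out.

```bash
cat >> h.py <<'E'
def cap(n='side',tag='x',box=(295,350,150,190)):
    im,d=snap(n,tag); X=pts(n,d); h=cv2.cvtColor(im,cv2.COLOR_RGB2HSV)
    m=np.zeros(d.shape,bool);u0,u1,v0,v1=box;m[v0:v1,u0:u1]=cv2.inRange(h,(22,100,80),(45,255,255))[v0:v1,u0:u1]>0
    m=cv2.erode(m.astype(np.uint8),np.ones((1,1)))>0
    p=X[m];p=p[np.isfinite(p).all(1)];vv,uu=np.where(m)
    print(n,m.sum(),'px',uu.mean().round(1),vv.mean().round(1),'mean',p.mean(0).round(4),'min',p.min(0).round(4),'max',p.max(0).round(4)); return p
E
python3 - <<'E'
from h import *
cap('side','s3'); cap('top','t3',(355,395,180,212))
E
```

```text
side 82 px 321.6 169.9 mean [ 0.4907 -0.1242  0.0492] min [ 0.4543 -0.153   0.0382] max [ 0.544  -0.0488  0.0936]
top 13 px 373.7 199.8 mean [ 0.4065 -0.1003  0.3487] min [ 0.3637 -0.1425  0.0352] max [ 0.4693 -0.0729  0.5462]
```

The cap's outer edge moved from y −0.134 to −0.153, about 19 mm, so the pack has sprung out. I'll return the pin to its own hole.

```bash
python3 - <<'E'
from h import *
move_l([.5398,-.057,.21],feed=.15)
movep([.5103,.3853,.18],[np.pi,0,3.007]); hold(.3)
h=move_l([.5103,.3853,.125],feed=.08,max_force=4); s=observe(); print(h,s['eef_pos'],s['ft_force'])
if not h or s['eef_pos'][2]<.115:
    h=move_l([.5103,.3853,.0755],feed=.05,max_force=4); s=observe(); print(h,s['eef_pos'],s['ft_force'],s['time_s'])
E
```

```text
False [0.51062505 0.38548481 0.12537189] [-0.54312341  0.2143083   0.14264903]
True [0.50985827 0.38508874 0.07708965] [-0.22718386 -0.44128615  4.72116679] 18.425
```

```bash
python3 - <<'E'
from h import *
gripper_to(.05); move_l([.5103,.3853,.19],feed=.15)
set_joints([1.168,.22,1.526,0,1.395,-.126]); gripper_to(.085)
cap('side','s4'); p=cap('top','t4',(355,395,180,212)); 
m=(p[:,2]<.048)&(p[:,2]>.034); print(cv2.minAreaRect(p[m][:,:2].astype(np.float32)), m.sum(),observe()['time_s'])
s=cv2.imread('pics/s4.png');t=cv2.imread('pics/t4.png')
cv2.imwrite('pics/c4.png',np.hstack([cv2.resize(s[130:350,210:380],(400,520)),cv2.resize(t[120:250,190:390],(400,520))]))
E
```

```text
side 67 px 326.7 169.4 mean [ 0.4792 -0.1391  0.0417] min [ 0.4529 -0.1507  0.0388] max [ 0.5053 -0.1292  0.0447]
top 89 px 371.8 195.9 mean [ 0.4798 -0.1362  0.0402] min [ 0.4546 -0.1463  0.0277] max [ 0.5074 -0.1273  0.0484]
((0.48100802302360535, -0.13542799651622772), (0.017086941748857498, 0.05284906551241875), 84.17860412597656) 83 21.825
```

View pics/c4.png

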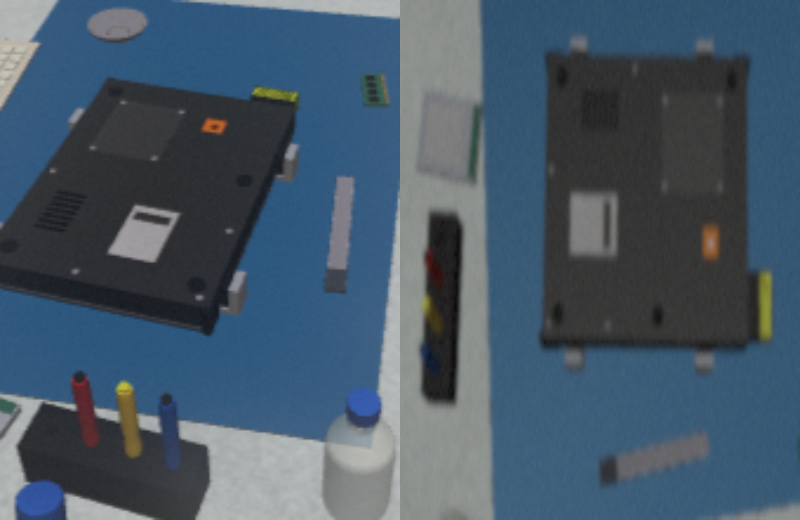

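The pin is back in the stand's second hole between red and blue, and the pack's cap is clear of the laptop at about px (372,196) in the top view. I'll grasp the cap, draw it partly out, regrasp at the middle, then draw it fully out and lay it down.

```bash
cat >> h.py <<'E'
L0=np.array([.588,.0454]);a=-.0908
EX=np.array([np.cos(a),np.sin(a)]);EY=np.array([-np.sin(a),np.cos(a)])
lw=lambda x,y:L0+x*EX+y*EY
YAW=np.pi/2+a
E
python3 - <<'E'
from h import *
X=pts('top',np.load('pics/t4.npy'));print('ram',X[230,400],X[226,408],X[234,391])
g=lambda x,y,z:[*lw(x,y),z]
print(g(-.0902,-.1915,0))
movep(g(-.0902,-.1915,.12),[np.pi,0,YAW]); 
print(move_l(g(-.0902,-.1915,.021),feed=.12,max_force=8)); gripper_to(.03,70)
s=observe();print(s['opening'],s['grasp_force'],s['ft_force'],s['eef_pos'],s['time_s'])
print(move_l(g(-.0902,-.1915-.075,.021),feed=.07,max_force=15)); hold(.2)
s=observe();print(s['opening'],s['ft_force'],s['eef_pos'],s['time_s'])
im,d=snap('side','s5');t,_=snap('top','t5')
cv2.imwrite('pics/c5.png',np.hstack([cv2.resize(im[100:230,240:400,::-1],(400,400)),cv2.resize(t[140:260,300:440,::-1],(400,400))]))
E
```

```text
ram [ 0.36630189 -0.2188628   0.00862844] [ 0.37741057 -0.2469985   0.00538945] [ 0.35583212 -0.18810856  0.0095227 ]
[np.float64(0.4808072612588304), np.float64(-0.13713220746259375), 0]
False
0.05349344803725889 74.40914511680603 [-1.73668741  0.65112008  5.62615665] [ 0.48167586 -0.13752068  0.0221867 ] 26.0333
False
0.053167017240514806 [ 0.74532328 -1.71473479  1.45383744] [ 0.47418238 -0.2117763   0.02110695] 27.4583
```

View pics/c5.png

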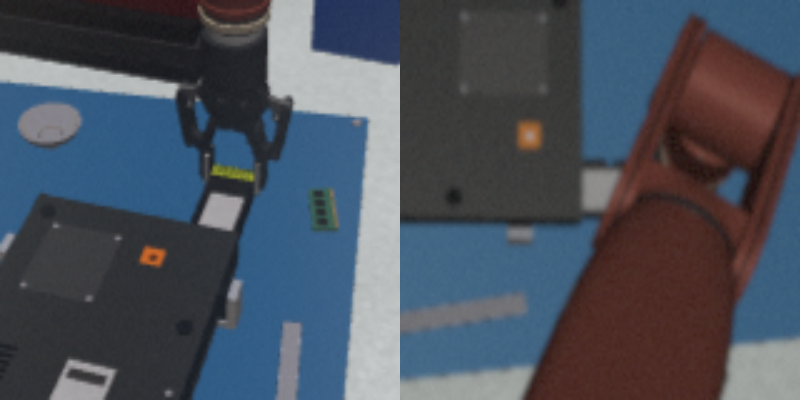

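The pack is drawn about 115 mm out and straight, held at the cap. Regrasping at its middle, then fully out and down.

```bash
python3 - <<'E'
from h import *
g=lambda y,z:[*lw(-.0902,y),z]
gripper_to(.072); move_l(g(-.2045,.021),feed=.1,max_force=10); gripper_to(.03,70)
s=observe();print(s['opening'],s['eef_pos'],s['time_s'])
print(move_l(g(-.2045-.058,.021),feed=.07,max_force=15)); hold(.2)
f0=observe()['ft_force']
h=move_l(g(-.2625,.0025),feed=.03,max_force=4); s=observe();print(h,s['eef_pos'],s['ft_force']-f0)
im,d=snap('side','s6')
gripper_to(.068); hold(.3); s=observe();print(s['ft_force'],s['time_s'])
move_l(g(-.2625,.15),feed=.15)
set_joints([1.168,.22,1.526,0,1.395,-.126])
im,d=snap('side','s7');t,dt=snap('top','t7')
cv2.imwrite('pics/c7.png',np.hstack([cv2.resize(im[100:340,200:400,::-1],(400,480)),cv2.resize(t[120:260,190:450,::-1],(400,480))]))
for n,D in(('side',d),('top',dt)):
    X=pts(n,D); x=(X[...,:2]-L0)@EX; y=(X[...,:2]-L0)@EY; z=X[...,2]
    m=(z>.014)&(z<.035)&(abs(x+.09)<.06)&(y<-.172)&(y>-.4)
    print(n,m.sum(),'z',np.percentile(z[m],[5,50,95]).round(4),cv2.minAreaRect(np.c_[x[m],y[m]].astype(np.float32)))
    for lo,hi in((-.34,-.29),(-.29,-.24),(-.24,-.19)): print(np.median(z[m&(y>lo)&(y<hi)]).round(4),end=' ')
print(observe()['time_s'])
E
```

```text
0.052868367235771895 [ 0.47995818 -0.15074068  0.02155819] 28.95
False
True [ 0.47425739 -0.20765877  0.00722422] [1.05748314 0.43489727 5.2616813 ]
[-0.05549599 -0.13740709  1.18356235] 31.25
side 497 z [0.0198 0.0232 0.0257] ((-0.09168214350938797, -0.26248353719711304), (0.1522846519947052, 0.055435676127672195), 89.4199447631836)
0.0233 0.0231 0.0232 top 772 z [0.0169 0.0222 0.0276] ((-0.0903947725892067, -0.26122650504112244), (0.15070191025733948, 0.05611805617809296), 89.81765747070312)
0.0226 0.0224 0.0217 35.4917
```

View pics/c7.png

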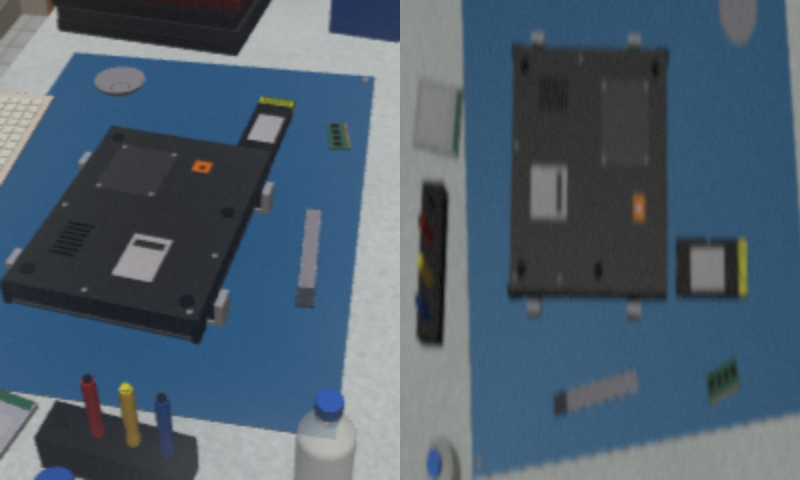

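The pack lies flat, its top at z 0.023 along its whole length, about 22 mm clear of the bay's mouth. The pin is in the stand and everything else is in place.

```bash
python3 -c "
from plant import *
print(job_done())"
```

```text
the job is handed in; nothing more can be done
None
```

The job is handed in: catch released (about 9 N at the stop), pin back in its stand hole, and the pack flat on the mat about 22 mm from the bay's mouth, at about 35 s on the robot's clock; no verdict was returned.

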